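# Strip the feed-shaft stack onto the service plate

### The arm

A 6-joint arm with a two-finger parallel gripper is mounted at the origin on a cart in front of the work surface, level with it; the furniture and walls round the work are solid. World frame = base frame: x ahead of the robot, y to its left, z up, the work surface at z = 0. Lengths are in m, angles in rad, forces in N, time in s.
With the tool pointing down it reaches from about 0.35 to 0.775 m from the base axis. Payload 5.5 kg.
Tool frame: the origin (TCP) lies midway between the tips of the shut fingers; the grasp point (between the pads) lies 19 mm behind it; z points along the fingers, y is the line along which they close (so a half turn about z gives the same grasp; the last joint's range is limited). The gripper opens to 85 mm and grips with 20 to 120 N. Pads are 22 mm wide; open, the fingers measure 114 mm over their backs; the gripper's body (76 mm by 85 mm) begins 54 mm behind the grasp point. The pads swing forward as they close: fully open they stand 13 mm farther back than shut.
Start: joints at [1.09, 0.313, 0.046, 1.304, 0, 1.431], TCP at [0.192, 0.542, 0.231] pointing down, gripper open.
Joint ranges: [-2.76, 2.76], [-0.86, 1.69], [-1.03, 1.26], [-2.2, 2.34], [-1.47, 1.5], [-3.14, 3.14]. Speed limits (rad/s): [2.57, 2.57, 3.14, 3.14, 3.14, 3.14].

### API

Orientations are given as a unit quaternion [w, x, y, z].
In Python, from workcell import telemetry, imaging, env gives the robot as it stands. The module is installed in compiled form; this text tells all that it offers.
- The arm moves only by the tool step_arm, never from a script. Its argument "moves" is a list of rows, each a list of 3 entries, a list of its own where there are three numbers: the shift along the tool's x, y, z in mm, then the turn, a rotation vector about the tool's x, y, z in rad, then the finger opening in mm, from 0 to 85.4. A call has 1 to 8 rows; each row is the pose to reach, as a shift and turn from the pose commanded when the call began, along the tool's axes at that moment; what a row does not reach only later rows make up. A row lasts 1/12 s, in which the tool goes at most 41.7 mm and 7.16 degrees, less where a joint would pass 70% of its speed; a pose out of reach is approached as far as the arm can. A call with a gripper value outside its range is refused whole. The fingers move at their own pace and stop on an object; "grip_force" is the grip in N (left out, the last holds). Time passes only in rows, so rows that repeat a pose let the fingers close. It gives the time, the measured TCP pose, the force, the opening and the grip force at its end, in the units of the state.
- telemetry.get_state(): the state, without advancing time (a new reading comes with each control period).
- imaging.read_camera(name): name is "side" or "top"; returns the picture (480x640x3 uint8, red, green, blue); there is no depth.
- imaging.camera_params(name): a dict with "camera_matrix" (3x3 intrinsics, pixels), "pose" (4x4, takes a point from camera to world coordinates). Camera axes: x right, y up, looking along -z (the intrinsics and any distortion apply to the point x, -y, -z); pixel columns grow to the right and rows downward; lengths in m; the calibration is good to about 2 mm. A picture is of the moment at which its call begins. camera_params takes no time and is no camera call.
- env.hand_in(): hands the job in; it is judged then, once.
The state is a dict: "clock": time; "joint_pos": joint angles; "qvel": joint speeds; "tau": joint torques, N m; "tcp_pos": TCP position; "orientation": TCP orientation; "wrist_force": force on the tool from outside, world axes, zero at the start; "ft_torque": the same for the moment, N m; "finger_gap": finger opening in m; "grip_force": force on a finger pad.
Only numpy, scipy, OpenCV 4.12 (cv2) and the standard library are available. Lean on these libraries where they do the work, as an engineer would, in place of code of your own. Each camera call takes 0.05 s, during which the arm holds its last target. There are 200 camera calls.

### The job

The parts of the wire feeder's drive shaft stand stacked on the assembly spindle: gear, belt pulley, feed roller and clamp collar. Take the stack apart for cleaning and put each part on its own peg of the grey service plate, the one whose base matches it in colour and size: same way up as now, flat on the base, pin through the bore. Set the parts down rather than drop them, never lay one on the bench or tip it over, and leave the spare feed wheel and the loupe where they are.

Things in the scene. Friction and masses are not known exactly. Their poses are not given: they have to be found in the camera images.
- clamp_collar: Red anodised split clamp collar, a plain ring 30 mm across, 12 mm high; 18 mm bore right through. Origin: centre of its underside; z up, along the bore. Top of the stack, lying on the feed roller's hub, underside 65 mm above the bench; the spindle's tip ends inside its bore. Belongs on the red peg.
- feed_roller: Brass feed roller with two wire grooves, 40 mm across, body 12 mm high (grip here), above it a 24 mm hub, 6 mm high; 18 mm bore right through. Origin: centre of its underside; z up, along the bore. Third from below: lies on the belt pulley's hub, underside 47 mm above the bench. Belongs on the brass peg.
- belt_pulley: White plastic toothed-belt pulley, 50 mm across the flanges, body 16 mm high (grip here), above it a 25 mm hub, 5 mm high; 18 mm bore right through. Origin: centre of its underside; z up, along the bore. Second from below: lies on the gear's hub, underside 26 mm above the bench. Belongs on the white peg.
- drive_gear: Black steel spur gear, 65 mm across the teeth, body 10 mm high (grip here), above it a 27 mm hub, 6 mm high; 18 mm bore right through. Origin: centre of its underside; z up, along the bore. Lowest: lies on the foot (56 mm across, 10 mm high) of the fixed upright spindle, which is 11 mm thick, pointed, tip 73 mm above the bench. Belongs on the black peg.
- red_peg: Fixed peg for the clamp collar: red round base 25 mm across, 6 mm high, with a steel pin 8 mm thick that rises 24 mm above it, the last 8 mm tapered. Origin: on the axis, under the base, 6 mm above the bench; z up. A part at home has its underside 6 mm above it. The four pegs stand in a straight row, 85 mm apart, in any order, along a grey perforated plate (100 x 360 x 6 mm).
- brass_peg: Fixed peg for the feed roller: brass-coloured round base 35 mm across, 6 mm high, with a steel pin 8 mm thick that rises 24 mm above it, the last 8 mm tapered. Origin: on the axis, under the base, 6 mm above the bench; z up. A part at home has its underside 6 mm above it. The four pegs stand in a straight row, 85 mm apart, in any order, along a grey perforated plate (100 x 360 x 6 mm).
- white_peg: Fixed peg for the belt pulley: white round base 45 mm across, 6 mm high, with a steel pin 8 mm thick that rises 24 mm above it, the last 8 mm tapered. Origin: on the axis, under the base, 6 mm above the bench; z up. A part at home has its underside 6 mm above it. The four pegs stand in a straight row, 85 mm apart, in any order, along a grey perforated plate (100 x 360 x 6 mm).
- black_peg: Fixed peg for the drive gear: black round base 60 mm across, 6 mm high, with a steel pin 8 mm thick that rises 24 mm above it, the last 8 mm tapered. Origin: on the axis, under the base, 6 mm above the bench; z up. A part at home has its underside 6 mm above it. The four pegs stand in a straight row, 85 mm apart, in any order, along a grey perforated plate (100 x 360 x 6 mm).
- spare_wheel: Bystander: spare black knurled feed wheel with a white hub, 45 mm across, 18 mm high, lying loose on the bench. Origin: centre of its underside. Not part of the set.
- loupe: Bystander: black loupe, 34 mm across, 26 mm high, standing loose on the bench. Origin: centre of its underside.

How it is judged:
By the outcome, as a careful person would: the job done as asked, in the order asked, and still so for the second after the job is handed in, with the robot touching nothing.
It also fails if it takes over 106 s, if anything falls off the work surface, if the arm or the gripper's body presses on something with over 40 N, if the wrist force passes 120 N, or if a joint passes its speed limit or range.

## Working session

There is one attempt and no reset: what is moved stays moved. The work goes in short steps, Python scripts to look and compute and a tool call to move; the robot and the scene stay as the last step left them, time stands still between calls to the robot, and variables do not carry over. Pictures are saved under pics/ and viewed, at most 14 in all, crops included, and the job is handed in when it is done.

Besides the shell and the picture viewer there is one more tool, called after "Call:" as name([rows], argument=value, ...), one row to a line, values as JSON. step_arm: Moves the arm, as the interface text tells. Its arguments: {"type":"object","properties":{"moves":{"type":"array"},"grip_force":{"type":"number"}},"required":["moves"]}

```bash
mkdir -p pics
python3 - <<'E'
from workcell import telemetry, imaging, env
import cv2,numpy as np
np.set_printoptions(precision=4,suppress=True)
for n in("side","top"):
    im=imaging.read_camera(n); cv2.imwrite(f"pics/{n}0.png",im[:,:,::-1]); p=imaging.camera_params(n); print({k:(np.array(v) if not isinstance(v,str) else v) for k,v in p.items()})
print(telemetry.get_state())
E
```

```text
{'camera_matrix': array([[558.4331,   0.    , 312.8609],
       [  0.    , 558.4331, 237.6998],
       [  0.    ,   0.    ,   1.    ]]), 'pose': array([[ 0.917 ,  0.1634, -0.364 ,  0.14  ],
       [-0.3982,  0.3162, -0.8611, -0.9502],
       [-0.0257,  0.9345,  0.355 ,  0.4501],
       [ 0.    ,  0.    ,  0.    ,  1.    ]])}
{'camera_matrix': array([[435.8048,   0.    , 315.6047],
       [  0.    , 435.8048, 236.3743],
       [  0.    ,   0.    ,   1.    ]]), 'pose': array([[ 0.0112,  0.9792, -0.2024,  0.3487],
       [-0.9999,  0.0119,  0.0021, -0.0424],
       [ 0.0045,  0.2024,  0.9793,  0.9944],
       [ 0.    ,  0.    ,  0.    ,  1.    ]])}
{'clock': 0.1, 'joint_pos': array([1.0904, 0.3139, 0.0451, 1.3036, 0.    , 1.4312]), 'qvel': array([ 0.0014, -0.0016,  0.0037, -0.0012, -0.0002,  0.0006]), 'tau': array([  0.0029, -48.1726,  29.9243,   0.0127,  -0.0001,   0.    ]), 'tcp_pos': array([0.192 , 0.5415, 0.2305]), 'orientation': array([-0.0003,  0.1696,  0.9855, -0.0008]), 'wrist_force': array([-0.0293, -0.4858,  0.5928]), 'ft_torque': array([0.0227, 0.0296, 0.0097]), 'grip_force': 0.0, 'finger_gap': 0.08489689439189597}
```

View pics/side0.png

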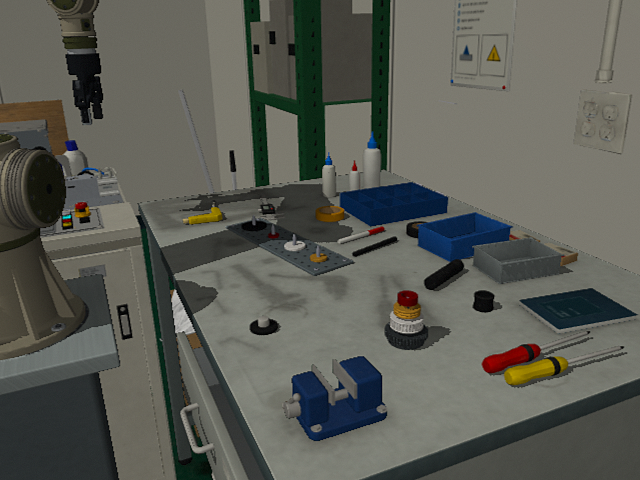

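View pics/top0.png

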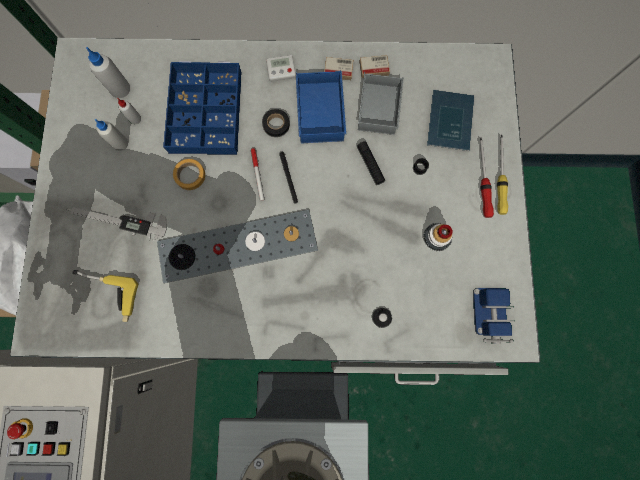

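The side view shows the stack at about (407,320). The pegs run from about (255,225) to (318,257): black, red, white, brass. In the top view the stack is at about (438,236), and the pegs are black (181,257), red (219,249), white (255,241) and brass (292,233). The spare wheel is at (381,317), the loupe at (420,166) and a vise at (493,313).

Run:
```python
import cv2,numpy as np
s=cv2.imread("pics/side0.png");t=cv2.imread("pics/top0.png")
def c(im,x,y,w,h,k): return cv2.resize(im[y:y+h,x:x+w],None,fx=k,fy=k,interpolation=cv2.INTER_NEAREST)
a=np.hstack([c(s,375,280,66,75,6)[:450,:396],c(t,410,200,66,75,6)])
b=np.vstack([c(s,230,195,130,80,6)[:, :],])
cv2.imwrite("pics/c1.png",a);cv2.imwrite("pics/c2.png",b)
```

```text
(no output)
```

View pics/c1.png

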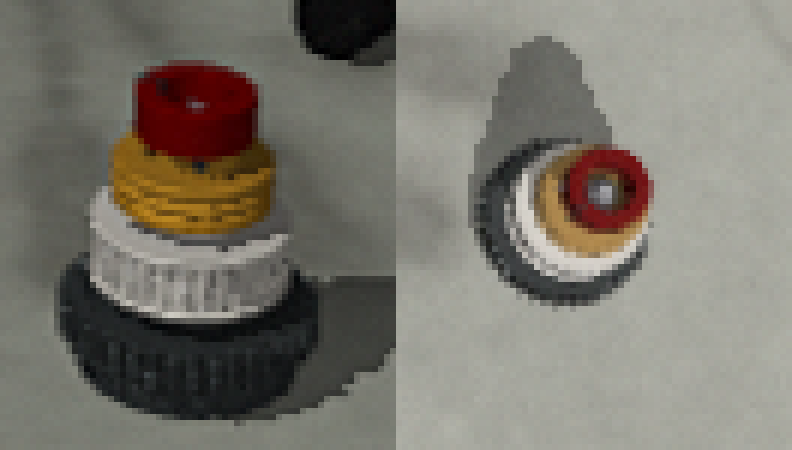

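View pics/c2.png

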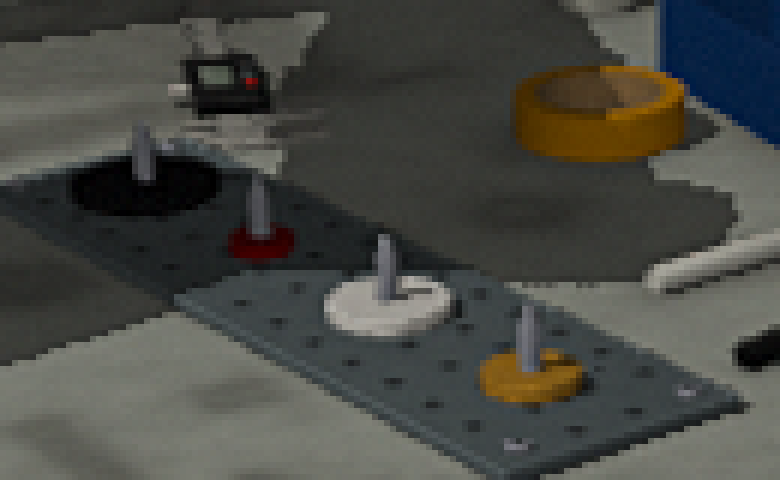

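Crop 1: the red collar's top is centred at side ≈(407,294) and top ≈(444.5,231). The spindle tip inside it is at side (407,297) and top (444,231). Crop 2: the side-view pin tips are at about black (253.5,216), red (273,225), white (294,235) and brass (318,246.5).

```bash
cat > h.py <<'E'
import cv2,numpy as np
from scipy.optimize import least_squares
from workcell import telemetry, imaging
np.set_printoptions(precision=4,suppress=True)
P={n:imaging.camera_params(n) for n in("side","top")}
def rays(n,uv):
    K=np.array(P[n]["camera_matrix"]);T=np.array(P[n]["pose"]);uv=np.atleast_2d(uv).astype(float)
    d=np.c_[(uv[:,0]-K[0,2])/K[0,0],-(uv[:,1]-K[1,2])/K[1,1],-np.ones(len(uv))]@T[:3,:3].T
    return T[:3,3],d
def onplane(n,uv,z):
    o,d=rays(n,uv); return (o+d*((z-o[2])/d[:,2])[:,None])[:,:2]
def tri(us,ut):
    A=np.zeros((3,3));b=np.zeros(3);
    for n,u in(("side",us),("top",ut)):
        o,d=rays(n,u);d=d[0]/np.linalg.norm(d[0]);M=np.eye(3)-np.outer(d,d);A+=M;b+=M@o
    return np.linalg.solve(A,b)
def mask(im,col,box):
    h=cv2.cvtColor(im,cv2.COLOR_RGB2HSV).astype(int);H,S,V=h[...,0],h[...,1],h[...,2]
    m={"red":((H<6)|(H>172))&(S>150)&(V>50),"brass":(H>12)&(H<28)&(S>90)&(V>70),
       "white":(S<35)&(V>165),"black":(V<75)}[col]
    x,y,w,hh=box;o=np.zeros(m.shape,np.uint8);o[y:y+hh,x:x+w]=m[y:y+hh,x:x+w]
    k,l,st,_=cv2.connectedComponentsWithStats(o);return (l==1+np.argmax(st[1:,4])).astype(np.uint8)
def rim(n,m,z,r,side):
    "circle centre from silhouette points: side=+1 far (upper rim at z), -1 near (lower rim)"
    c=max(cv2.findContours(m,0,cv2.CHAIN_APPROX_NONE)[0],key=cv2.contourArea)[:,0]
    p=onplane(n,c,z);o=np.array(P[n]["pose"])[:2,3]
    c0=p.mean(0);d=(c0-o)/np.linalg.norm(c0-o)
    q=p[side*((p-c0)@d)>-0.1*r]
    f=least_squares(lambda c:np.linalg.norm(q-c,axis=1)-r,c0,loss="soft_l1",f_scale=.001)
    return f.x,np.sqrt(np.mean(f.fun**2))
E
python3 - <<'E'
from h import *
s=cv2.imread("pics/side0.png")[:,:,::-1].copy();t=cv2.imread("pics/top0.png")[:,:,::-1].copy()
print("tip",tri((407.3,296.8),(444.0,231.2)),"collar top",tri((407.2,294.3),(444.8,230.7)))
B=(415,210,50,50);S=(380,285,55,68)
for c,r,zt,zb in(("red",.015,.077,.065),("brass",.020,.059,.047),("white",.025,.042,.026),("black",.0325,.020,.010)):
    mt=mask(t,c,B);ms=mask(s,c,S)
    print(c,"top far",*rim("top",mt,zt,r,1),"near",*rim("top",mt,zb,r,-1),"side near",*rim("side",ms,zb,r,-1),"far",*rim("side",ms,zt,r,1))
print("pegs")
tips={"black":(253.4,215.8),"red":(273,224.7),"white":(293.8,234.8),"brass":(317.8,246.3)}
for c,r,bt,bs in(("black",.03,(160,238,42,40),(238,215,32,20)),("red",.0125,(210,240,20,20),(265,225,18,16)),("white",.0225,(240,228,30,28),(280,240,30,14)),("brass",.0175,(278,222,28,24),(305,248,26,18))):
    mt=mask(t,c,bt);ms=mask(s,c,bs)
    a,e=rim("top",mt,.012,r,1);b,e2=rim("side",ms,.012,r,1);c2,e3=rim("side",ms,.006,r,-1);n2,e4=rim("top",mt,.006,r,-1)
    m=lambda q:cv2.minEnclosingCircle(max(cv2.findContours(q,0,1)[0],key=cv2.contourArea))[0]
    E=lambda q:np.array(cv2.boundingRect(q))
    bs_=E(ms);print(c,"top",a,e,n2,e4,"side",b,e2,c2,e3, mt.sum(),ms.sum())
    print("   px",m(mt),bs_)
for n,sp in(("spare",(381,317)),("loupe",(420,166)),("vise",(493,313))): print(n,onplane("top",sp,.02))
E
```

```text
tip [ 0.5541 -0.3228  0.072 ] collar top [ 0.5539 -0.3231  0.0764]
red top far [ 0.5529 -0.3219] 0.0009479889079651127 near [ 0.5569 -0.3277] 0.0010366804433164793 side near [ 0.5543 -0.3212] 0.0014817906198742786 far [ 0.5508 -0.3274] 0.0008955837898861025
brass top far [ 0.5594 -0.3303] 0.0025410934827566063 near [ 0.5566 -0.3275] 0.004015152146936923 side near [ 0.5542 -0.3222] 0.0007233207535670072 far [ 0.5397 -0.3393] 0.004822999583974147
white top far [ 0.5688 -0.3548] 0.018958151057327653 near [ 0.5251 -0.3107] 0.010592838753571468 side near [ 0.5679 -0.2993] 0.0006786430992829169 far [ 0.5537 -0.3252] 0.000579076760658324
black top far [ 0.5524 -0.3195] 0.004411392244223234 near [ 0.5585 -0.3285] 0.0037272938638783053 side near [ 0.5521 -0.3359] 0.001834365896776834 far [ 0.5631 -0.3119] 0.0077142723196617375
pegs
black top [0.495  0.2671] 0.014200661103687727 [0.4862 0.2429] 0.01350795726116579 side [0.5021 0.2627] 0.010888439207136799 [0.496  0.2346] 0.00844425925262567 1175 437
   px (183.5, 257.0) [238 216  32  19]
red top [0.5193 0.1763] 0.0010192918683921848 [0.5228 0.1804] 0.001062940341912694 side [0.5087 0.1533] 0.0011726570947365217 [0.5212 0.1834] 0.0009379232952301538 66 17
   px (218.2058868408203, 248.58824157714844) [269 236   9   2]
white top [0.538  0.0943] 0.0009582797075593705 [0.5416 0.0972] 0.0009825011141532504 side [0.5382 0.0944] 0.0017037577110562462 [0.5372 0.111 ] 0.0021998887022018757 255 17
   px (254.53448486328125, 240.9310302734375) [285 245  12   5]
brass top [0.5577 0.012 ] 0.0008073667766445739 [0.5608 0.013 ] 0.0006080619266961034 side [0.551  0.0079] 0.0062477430879076205 [0.5579 0.0161] 0.0051501389741737515 166 108
   px (290.948974609375, 233.29591369628906) [310 253  17   9]
spare [[ 0.3707 -0.1905]]
loupe [[ 0.723  -0.2895]]
vise [[ 0.3821 -0.438 ]]
```

Call:
step_arm([
  [[-630,-694,60],[0,0,0.998],85],
  [[-630,-694,60],[0,0,0.998],85],
  [[-630,-694,60],[0,0,0.998],85],
  [[-630,-694,60],[0,0,0.998],85],
  [[-630,-694,60],[0,0,0.998],85],
  [[-630,-694,60],[0,0,0.998],85],
  [[-630,-694,60],[0,0,0.998],85],
  [[-630,-694,60],[0,0,0.998],85],
], grip_force=40)

```text
clock: 0.77
tcp_pos: [0.3205, 0.2332, 0.2097]
orientation: [-0.0, 0.623, 0.783, -0.0]
wrist_force: [0.9, 0.1, 0.8]
finger_gap: 0.0852
grip_force: 0.0
```

```bash
cat > go.py <<'E'
import sys,numpy as np
from scipy.spatial.transform import Rotation as R
from workcell import telemetry
def go(*targets,psi=np.radians(13.25)):
    s=telemetry.get_state();q=np.array(s["orientation"]);r=R.from_quat(q[[1,2,3,0]])
    c,sn=np.cos(psi),np.sin(psi)
    want=R.from_matrix(np.array([[-sn,c,0],[c,sn,0],[0,0,-1]]))
    print("t%.2f"%s["clock"],"tcp",(s["tcp_pos"]*1000).round(1),"gap%.1f"%(s["finger_gap"]*1e3),"F",s["wrist_force"].round(1),"g%.0f"%s["grip_force"],"j6 %.2f"%s["joint_pos"][5],"turn",(r.inv()*want).as_rotvec().round(3))
    for t in targets: print(t,"shift mm",(r.inv().apply(np.array(t)/1000-s["tcp_pos"])*1000).round(1))
if __name__=="__main__": go(*[tuple(map(float,a.split(","))) for a in sys.argv[1:]])
E
python3 go.py 554,-323.5,150
```

```text
t0.77 tcp [320.5 233.2 209.7] gap85.2 F [0.9 0.1 0.8] g0 j6 1.77 turn [-0.     0.    -0.005]
(554.0, -323.5, 150.0) shift mm [-595.   102.5   59.7]
```

Call:
step_arm([
  [[-595,102.5,60],[0,0,0],85],
  [[-595,102.5,60],[0,0,0],85],
  [[-595,102.5,60],[0,0,0],85],
  [[-595,102.5,60],[0,0,0],85],
  [[-595,102.5,60],[0,0,0],85],
  [[-595,102.5,60],[0,0,0],85],
  [[-595,102.5,60],[0,0,0],85],
  [[-595,102.5,60],[0,0,0],85],
])

```text
clock: 1.43
tcp_pos: [0.4506, -0.0722, 0.1766]
orientation: [-0.0, 0.621, 0.784, 0.0]
wrist_force: [0.3, 0.5, -0.1]
finger_gap: 0.085
grip_force: 0.0
```

```bash
python3 go.py 554,-323.5,150
```

```text
t1.43 tcp [450.6 -72.2 176.6] gap85.0 F [ 0.3  0.5 -0.1] g0 j6 1.00 turn [-0. -0.  0.]
(554.0, -323.5, 150.0) shift mm [-268.3   43.    26.5]
```

Call:
step_arm([
  [[-268,43,26],[0,0,0],85],
  [[-268,43,26],[0,0,0],85],
  [[-268,43,26],[0,0,0],85],
  [[-268,43,26],[0,0,0],85],
  [[-268,43,26],[0,0,0],85],
  [[-268,43,26],[0,0,0],85],
  [[-268,43,26],[0,0,0],85],
  [[-268,43,26],[0,0,0],85],
])

```text
clock: 2.1
tcp_pos: [0.5548, -0.3259, 0.1488]
orientation: [0.0, 0.622, 0.783, -0.0]
wrist_force: [1.1, 0.5, 0.2]
finger_gap: 0.0849
grip_force: 0.0
```

```bash
python3 - <<'E'
from workcell import imaging
import cv2,numpy as np
s=imaging.read_camera("side")[:,:,::-1];t=imaging.read_camera("top")[:,:,::-1]
def c(im,x,y,w,h,k): return cv2.resize(im[y:y+h,x:x+w],None,fx=k,fy=k,interpolation=cv2.INTER_NEAREST)
cv2.imwrite("pics/d1.png",np.hstack([c(s,360,210,100,150,4),c(t,390,160,100,150,4)]))
E
python3 go.py 554,-323.5,62
```

```text
t2.20 tcp [ 553.4 -321.4  149.6] gap84.9 F [-0.5  0.5 -0.7] g0 j6 0.69 turn [-0.001 -0.002 -0.001]
(554.0, -323.5, 62.0) shift mm [-2.4  0.3 87.6]
```

View pics/d1.png

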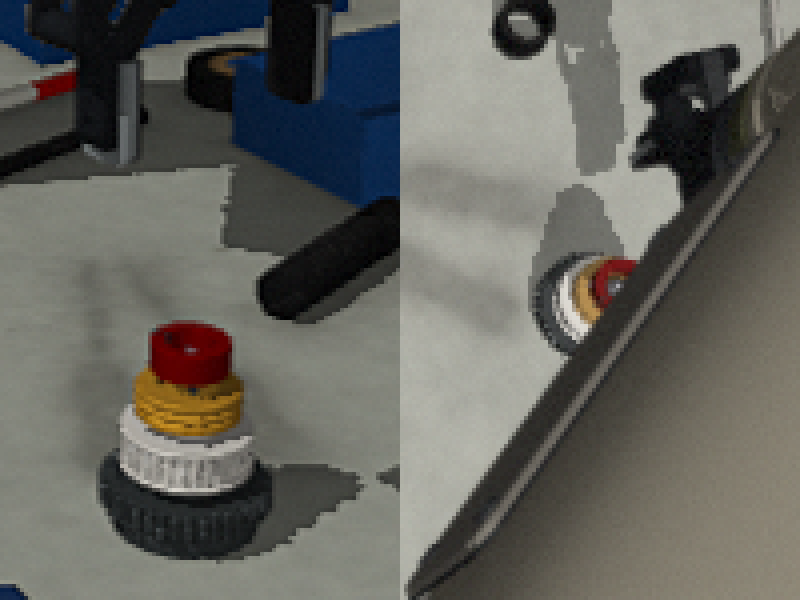

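The side crop shows the gripper directly above the stack: finger tips at crop (110,163) and (298,100), so the midpoint is pixel ≈(411,243). The stack axis is at column ≈407. The arm hides the top view.

Run:
```python
from h import *
def proj(n,p):
    K=np.array(P[n]["camera_matrix"]);T=np.linalg.inv(np.array(P[n]["pose"]));q=T[:3,:3]@np.array(p)+T[:3,3];q=q*[1,-1,-1];u=K@q;return u[:2]/u[2]
ax=np.array([.5534,-.3214]);d=np.array([np.cos(.2313),np.sin(.2313)])
for g in(-.0425,0,.0425):
    for z in (.150,.163): print(g,z,proj("side",[*(ax+g*d),z]))
for z in(.01,.077):print("stack",proj("side",[.554,-.3235,z]))
```

```text
-0.0425 0.15 [386.6292 254.9395]
-0.0425 0.163 [386.8293 246.2368]
0 0.15 [408.2794 247.5501]
0 0.163 [408.5995 239.0616]
0.0425 0.15 [428.6945 240.5824]
0.0425 0.163 [429.1207 232.298 ]
stack [406.1405 333.6637]
stack [407.6704 293.9432]
```

Call:
step_arm([
  [[-2,0,30],[0,0,0],60],
  [[-2,0,60],[0,0,0],60],
  [[-2,0,80],[0,0,0],60],
  [[-2,0,87.5],[0,0,0],60],
  [[-2,0,87.5],[0,0,0],60],
  [[-2,0,87.5],[0,0,0],60],
])

```text
clock: 2.7
tcp_pos: [0.5546, -0.322, 0.0644]
orientation: [-0.0, 0.62, 0.785, 0.0]
wrist_force: [0.2, -0.4, 1.8]
finger_gap: 0.06
grip_force: 0.0
```

Call:
step_arm([
  [[0,0,0],[0,0,0],20],
  [[0,0,0],[0,0,0],20],
  [[0,0,0],[0,0,0],20],
  [[0,0,0],[0,0,0],20],
  [[0,0,0],[0,0,0],20],
  [[0,0,0],[0,0,0],20],
])

```text
clock: 3.2
tcp_pos: [0.5556, -0.3238, 0.0657]
orientation: [0.002, 0.621, 0.784, 0.0]
wrist_force: [-0.7, 1.0, 7.2]
finger_gap: 0.0284
grip_force: 39.2
```

```bash
python3 - <<'E'
from workcell import imaging
import cv2,numpy as np
s=imaging.read_camera("side")[:,:,::-1]
def c(im,x,y,w,h,k): return cv2.resize(im[y:y+h,x:x+w],None,fx=k,fy=k,interpolation=cv2.INTER_NEAREST)
cv2.imwrite("pics/d2.png",c(s,360,240,100,110,5))
E
python3 go.py 554,-323.5,62
```

```text
t3.25 tcp [ 555.7 -323.8   65.7] gap28.4 F [-0.2  0.9  6. ] g39 j6 0.69 turn [0.003 0.003 0.001]
(554.0, -323.5, 62.0) shift mm [ 0.6 -1.6  3.7]
```

View pics/d2.png

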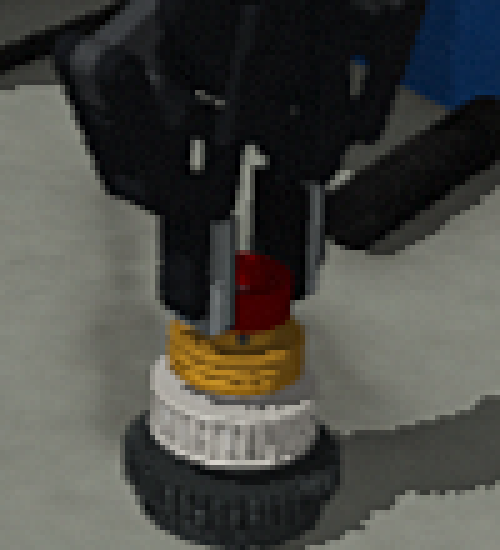

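The side crop shows the red collar between the fingers at crop (260,290), upright, with the finger tips just at the roller's top. Lifting.

Call:
step_arm([
  [[0,0,-5],[0,0,0],20],
  [[0,0,-15],[0,0,0],20],
  [[0,0,-40],[0,0,0],20],
  [[0,0,-70],[0,0,0],20],
  [[0,0,-70],[0,0,0],20],
])

```text
clock: 3.67
tcp_pos: [0.5572, -0.325, 0.1406]
orientation: [0.005, 0.621, 0.784, 0.0]
wrist_force: [0.5, -1.0, -0.2]
finger_gap: 0.0282
grip_force: 39.5
```

```bash
python3 - <<'E'
from workcell import imaging
import cv2,numpy as np
s=imaging.read_camera("side")[:,:,::-1]
def c(im,x,y,w,h,k): return cv2.resize(im[y:y+h,x:x+w],None,fx=k,fy=k,interpolation=cv2.INTER_NEAREST)
cv2.imwrite("pics/d3.png",c(s,360,210,100,140,4))
E
python3 go.py 520,178,120
```

```text
t3.72 tcp [ 556.7 -324.7  138.2] gap28.3 F [ 0.3 -0.4 -0.1] g39 j6 0.69 turn [0.005 0.006 0.001]
(520.0, 178.0, 120.0) shift mm [497.7  79.8  15.7]
```

View pics/d3.png

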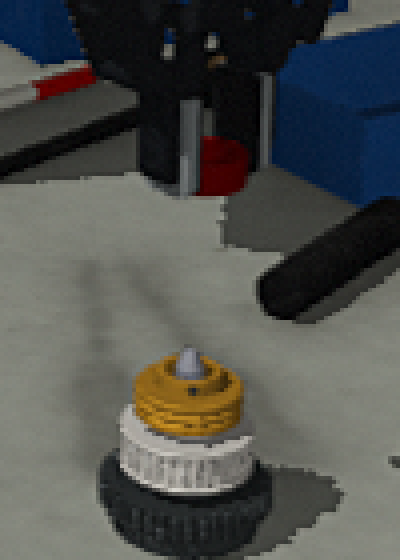

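The collar is lifted, level and centred in the fingers (crop (222,170)). The roller, pulley and gear stayed in place, and the spindle tip shows at (190,360).

Call:
step_arm([
  [[498,80,15],[0.005,0.006,0],20],
  [[498,80,15],[0.005,0.006,0],20],
  [[498,80,15],[0.005,0.006,0],20],
  [[498,80,15],[0.005,0.006,0],20],
  [[498,80,15],[0.005,0.006,0],20],
  [[498,80,15],[0.005,0.006,0],20],
  [[498,80,15],[0.005,0.006,0],20],
  [[498,80,15],[0.005,0.006,0],20],
])

```text
clock: 4.38
tcp_pos: [0.5293, 0.0112, 0.1233]
orientation: [-0.004, 0.621, 0.784, -0.0]
wrist_force: [0.7, 0.4, -1.0]
finger_gap: 0.0284
grip_force: 39.5
```

```bash
python3 go.py 520,178,90
```

```text
t4.38 tcp [529.3  11.2 123.3] gap28.4 F [ 0.7  0.4 -1. ] g39 j6 1.21 turn [-0.006 -0.006  0.   ]
(520.0, 178.0, 90.0) shift mm [164.2  29.4  34.2]
```

Call:
step_arm([
  [[164,29,34],[0,0,0],20],
  [[164,29,34],[0,0,0],20],
  [[164,29,34],[0,0,0],20],
  [[164,29,34],[0,0,0],20],
  [[164,29,34],[0,0,0],20],
  [[164,29,34],[0,0,0],20],
  [[164,29,34],[0,0,0],20],
])

```text
clock: 4.97
tcp_pos: [0.5201, 0.1757, 0.0901]
orientation: [-0.004, 0.62, 0.785, -0.001]
wrist_force: [1.2, -0.6, -0.2]
finger_gap: 0.0283
grip_force: 39.5
```

```bash
python3 - <<'E'
from workcell import imaging
import cv2,numpy as np
s=imaging.read_camera("side")[:,:,::-1]
t=imaging.read_camera("top")[:,:,::-1]
def c(im,x,y,w,h,k): return cv2.resize(im[y:y+h,x:x+w],None,fx=k,fy=k,interpolation=cv2.INTER_NEAREST)
cv2.imwrite("pics/d4.png",np.hstack([c(s,230,165,100,110,4),c(t,170,190,100,110,4)]))
E
python3 go.py 520,178,45
```

```text
t5.07 tcp [520.9 174.5  90.6] gap28.4 F [-0.2 -0.7 -0.3] g40 j6 1.51 turn [-0.005 -0.006 -0.001]
(520.0, 178.0, 45.0) shift mm [ 3.3  0.2 45.6]
```

View pics/d4.png

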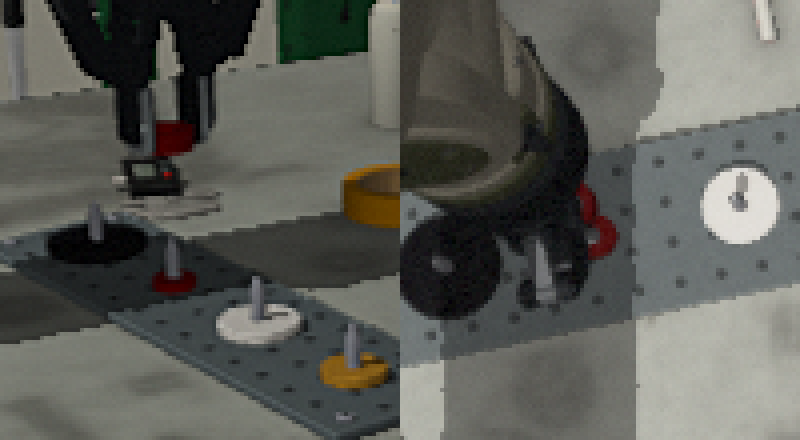

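Side crop: the held collar is at crop (175,138), above the red peg whose pin tip is at (172,238). Top crop: the collar edge shows at (605,235), the white pin tip at (743,180) and the red base partly at (587,200).

```bash
cat >> h.py <<'E'
def proj(n,p):
    K=np.array(P[n]["camera_matrix"]);T=np.linalg.inv(np.array(P[n]["pose"]));q=T[:3,:3]@np.array(p)+T[:3,3];q=q*[1,-1,-1];u=K@q;return u[:2]/u[2]
E
python3 - <<'E'
from h import *
print("white tip tri",tri((294,234.3),(255.4,234.8)))
for n,p in(("black",(253.4,215.8)),("red",(273,224.7)),("white",(293.8,234.8)),("brass",(317.8,246.3))): print(n,onplane("side",p,.036))
for p in((.500,.2605),(.520,.178),(.5395,.0955),(.559,.0125)): print(p,"tip side",proj("side",[*p,.036]),"base side",proj("side",[*p,.012]),"base top",proj("top",[*p,.012]))
d=np.array([.917,-.398,0]);d/=np.linalg.norm(d)
for z in(.09,.102): print("collar right edge",proj("side",np.array([.5209,.1745,z])+.015*d),proj("side",np.array([.5209,.1745,z])-.015*d))
E
```

```text
white tip tri [0.5432 0.0923 0.0359]
black [[0.4978 0.2515]]
red [[0.5177 0.1705]]
white [[0.5354 0.0888]]
brass [[0.554  0.0052]]
(0.5, 0.2605) tip side [253.1135 214.5921] base side [253.7553 224.1636] base top [181.3591 257.0284]
(0.52, 0.178) tip side [272.8257 223.5578] base side [273.367  233.5512] base top [218.1112 248.8033]
(0.5395, 0.0955) tip side [294.4275 233.5195] base side [294.8444 243.9742] base top [254.5444 240.8614]
(0.559, 0.0125) tip side [318.5769 244.6905] base side [318.8365 255.6534] base top [290.8954 232.9872]
collar right edge [279.2709 200.7555] [265.7186 201.0896]
collar right edge [279.0149 195.5387] [265.4158 195.8751]
```

Call:
step_arm([
  [[3.3,0.2,20],[-0.005,-0.006,0],20],
  [[3.3,0.2,40],[-0.005,-0.006,0],20],
  [[3.3,0.2,50],[-0.005,-0.006,0],20],
  [[3.3,0.2,50],[-0.005,-0.006,0],20],
  [[3.3,0.2,50],[-0.005,-0.006,0],20],
])

```text
clock: 5.48
tcp_pos: [0.5196, 0.1781, 0.0404]
orientation: [-0.0, 0.621, 0.784, -0.0]
wrist_force: [0.4, -0.3, -0.0]
finger_gap: 0.0281
grip_force: 39.5
```

```bash
python3 go.py 520,178,16
```

```text
t5.48 tcp [519.6 178.1  40.4] gap28.1 F [ 0.4 -0.3 -0. ] g40 j6 1.52 turn [-0.001 -0.    -0.001]
(520.0, 178.0, 16.0) shift mm [-0.2  0.4 24.4]
```

Call:
step_arm([
  [[0,0.4,10],[0,0,0],20],
  [[0,0.4,18],[0,0,0],20],
  [[0,0.4,23],[0,0,0],20],
  [[0,0.4,25],[0,0,0],20],
  [[0,0.4,26],[0,0,0],20],
  [[0,0.4,27],[0,0,0],20],
  [[0,0.4,27],[0,0,0],20],
])

```text
clock: 6.07
tcp_pos: [0.5202, 0.1795, 0.0135]
orientation: [0.0, 0.62, 0.784, 0.0]
wrist_force: [-0.2, 0.4, -0.5]
finger_gap: 0.0279
grip_force: 39.5
```

```bash
python3 go.py 520,178,12
```

```text
t6.07 tcp [520.2 179.5  13.5] gap27.9 F [-0.2  0.4 -0.5] g40 j6 1.52 turn [ 0.    -0.     0.001]
(520.0, 178.0, 12.0) shift mm [-1.4 -0.5  1.5]
```

Call:
step_arm([
  [[-1,0,1],[0,0,0],20],
  [[-1,0,2],[0,0,0],20],
  [[-1,0,2],[0,0,0],20],
])

```text
clock: 6.32
tcp_pos: [0.5207, 0.1787, 0.0128]
orientation: [0.0, 0.62, 0.784, 0.001]
wrist_force: [-2.4, 0.5, 7.7]
finger_gap: 0.0282
grip_force: 40.2
```

```bash
python3 go.py 520,178,12
```

```text
t6.32 tcp [520.7 178.7  12.8] gap28.2 F [-2.4  0.5  7.7] g40 j6 1.52 turn [ 0.001 -0.001  0.001]
(520.0, 178.0, 12.0) shift mm [-0.5 -0.8  0.8]
```

Call:
step_arm([
  [[0,0,0],[0,0,0],34],
  [[0,0,0],[0,0,0],45],
  [[0,0,0],[0,0,0],60],
  [[0,0,0],[0,0,0],60],
  [[0,0,-15],[0,0,0],60],
  [[0,0,-45],[0,0,0],60],
  [[0,0,-85],[0,0,0],60],
  [[0,0,-110],[0,0,0],60],
])

```text
clock: 6.98
tcp_pos: [0.521, 0.1785, 0.1242]
orientation: [0.001, 0.621, 0.784, 0.001]
wrist_force: [1.4, 0.7, 0.4]
finger_gap: 0.0599
grip_force: 0.0
```

```bash
python3 - <<'E'
from h import *
s=imaging.read_camera("side");cv2.imwrite("pics/e1.png",cv2.resize(s[195:275,230:360,::-1],None,fx=5,fy=5,interpolation=0))
E
python3 go.py 554.5,-323.5,115
```

```text
t7.03 tcp [523.9 179.1 128.9] gap59.8 F [1.7 0.4 3.5] g0 j6 1.52 turn [0.009 0.    0.001]
(554.5, -323.5, 115.0) shift mm [-496.2  -85.9   13.3]
```

View pics/e1.png

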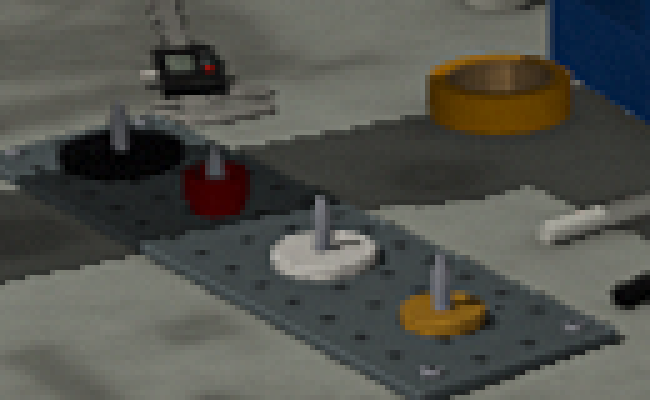

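The collar sits flat on the red base with the pin through its bore, at crop (215,185). Next is the roller.

Call:
step_arm([
  [[-496,-86,13],[0,0,0],65],
  [[-496,-86,13],[0,0,0],65],
  [[-496,-86,13],[0,0,0],65],
  [[-496,-86,13],[0,0,0],65],
  [[-496,-86,13],[0,0,0],65],
  [[-496,-86,13],[0,0,0],65],
  [[-496,-86,13],[0,0,0],65],
  [[-496,-86,13],[0,0,0],65],
])

```text
clock: 7.7
tcp_pos: [0.5401, -0.1562, 0.1125]
orientation: [-0.0, 0.621, 0.784, 0.0]
wrist_force: [1.0, 0.0, 0.4]
finger_gap: 0.0649
grip_force: 0.0
```

```bash
python3 go.py 554.5,-323.5,112
```

```text
t7.70 tcp [ 540.1 -156.2  112.5] gap64.9 F [1.  0.  0.4] g0 j6 0.91 turn [ 0.    -0.     0.001]
(554.5, -323.5, 112.0) shift mm [-166.1  -24.4    0.5]
```

Call:
step_arm([
  [[-166,-24,0],[0,0,0],65],
  [[-166,-24,0],[0,0,0],65],
  [[-166,-24,0],[0,0,0],65],
  [[-166,-24,0],[0,0,0],65],
  [[-166,-24,0],[0,0,0],65],
  [[-166,-24,0],[0,0,0],65],
])

```text
clock: 8.2
tcp_pos: [0.5548, -0.324, 0.1117]
orientation: [-0.0, 0.622, 0.783, 0.0]
wrist_force: [0.4, -0.3, -0.3]
finger_gap: 0.065
grip_force: 0.0
```

```bash
python3 go.py 554.5,-323.5,44.5
```

```text
t8.20 tcp [ 554.8 -324.   111.7] gap65.0 F [ 0.4 -0.3 -0.3] g0 j6 0.69 turn [-0.    -0.    -0.003]
(554.5, -323.5, 44.5) shift mm [ 0.5 -0.1 67.2]
```

Call:
step_arm([
  [[0.5,0,30],[0,0,0],65],
  [[0.5,0,55],[0,0,0],65],
  [[0.5,0,65],[0,0,0],65],
  [[0.5,0,67.5],[0,0,0],65],
  [[0.5,0,67.5],[0,0,0],65],
  [[0.5,0,67.5],[0,0,0],65],
])

```text
clock: 8.7
tcp_pos: [0.5559, -0.3205, 0.0466]
orientation: [0.001, 0.62, 0.784, 0.0]
wrist_force: [0.1, -0.5, 0.4]
finger_gap: 0.0647
grip_force: 0.0
```

```bash
python3 go.py 554.5,-323.5,44
```

```text
t8.70 tcp [ 555.9 -320.5   46.6] gap64.7 F [ 0.1 -0.5  0.4] g0 j6 0.69 turn [0.001 0.001 0.002]
(554.5, -323.5, 44.0) shift mm [-2.6 -2.   2.6]
```

Call:
step_arm([
  [[-1.5,-1,1.5],[0,0,0],65],
  [[-1.5,-1,1.5],[0,0,0],30],
  [[-1.5,-1,1.5],[0,0,0],30],
  [[-1.5,-1,1.5],[0,0,0],30],
  [[-1.5,-1,1.5],[0,0,0],30],
  [[-1.5,-1,1.5],[0,0,0],30],
  [[-1.5,-1,1.5],[0,0,0],30],
], grip_force=50)

```text
clock: 9.28
tcp_pos: [0.555, -0.3231, 0.0453]
orientation: [0.001, 0.621, 0.784, -0.0]
wrist_force: [-1.4, 0.2, 5.9]
finger_gap: 0.038
grip_force: 49.7
```

```bash
python3 go.py 554.5,-323.5,44
```

```text
t9.28 tcp [ 555.  -323.1   45.3] gap38.0 F [-1.4  0.2  5.9] g50 j6 0.69 turn [0.001 0.002 0.001]
(554.5, -323.5, 44.0) shift mm [-0.3 -0.6  1.3]
```

Call:
step_arm([
  [[0,0,-5],[0,0,0],30],
  [[0,0,-15],[0,0,0],30],
  [[0,0,-40],[0,0,0],30],
  [[0,0,-60],[0,0,0],30],
  [[0,0,-60],[0,0,0],30],
])

```text
clock: 9.7
tcp_pos: [0.5568, -0.3242, 0.1091]
orientation: [0.004, 0.62, 0.784, 0.0]
wrist_force: [0.1, -0.4, -0.4]
finger_gap: 0.038
grip_force: 50.4
```

```bash
python3 - <<'E'
from h import *
s=imaging.read_camera("side");cv2.imwrite("pics/e2.png",cv2.resize(s[210:350,360:460,::-1],None,fx=4,fy=4,interpolation=0))
E
python3 go.py 559,12.5,90
```

```text
t9.75 tcp [ 556.2 -323.8  107. ] gap38.1 F [-0.3 -1.2 -0.9] g50 j6 0.69 turn [0.004 0.004 0.001]
(559.0, 12.5, 90.0) shift mm [326.7  80.   15.9]
```

View pics/e2.png

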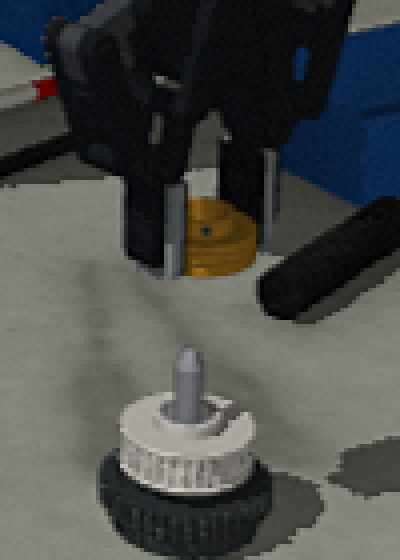

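The roller is lifted level at crop (215,238). The pulley and gear are still stacked.

Call:
step_arm([
  [[327,80,10],[0.003,0.003,0],30],
  [[327,80,10],[0.003,0.003,0],30],
  [[327,80,10],[0.003,0.003,0],30],
  [[327,80,10],[0.003,0.003,0],30],
  [[327,80,10],[0.003,0.003,0],30],
  [[327,80,10],[0.003,0.003,0],30],
  [[327,80,10],[0.003,0.003,0],30],
  [[327,80,10],[0.003,0.003,0],30],
])

```text
clock: 10.42
tcp_pos: [0.556, 0.0127, 0.093]
orientation: [-0.003, 0.621, 0.784, -0.001]
wrist_force: [0.9, -0.5, -1.3]
finger_gap: 0.0378
grip_force: 50.4
```

```bash
python3 go.py 559,12.5,70
```

```text
t10.42 tcp [556.   12.7  93. ] gap37.8 F [ 0.9 -0.5 -1.3] g50 j6 1.22 turn [-0.004 -0.004  0.   ]
(559.0, 12.5, 70.0) shift mm [-0.9  2.9 23. ]
```

Call:
step_arm([
  [[-1,3,10],[-0.003,-0.003,0],30],
  [[-1,3,30],[-0.003,-0.003,0],30],
  [[-1,3,45],[-0.003,-0.003,0],30],
  [[-1,3,50],[-0.003,-0.003,0],30],
  [[-1,3,50],[-0.003,-0.003,0],30],
])

```text
clock: 10.83
tcp_pos: [0.558, 0.0109, 0.0418]
orientation: [-0.002, 0.62, 0.784, -0.001]
wrist_force: [-0.8, 0.1, -1.1]
finger_gap: 0.038
grip_force: 50.4
```

```bash
python3 go.py 559,12.5,14
python3 - <<'E'
from h import *
s=imaging.read_camera("side");cv2.imwrite("pics/e3.png",cv2.resize(s[195:275,270:360,::-1],None,fx=5,fy=5,interpolation=0))
E
```

```text
t10.83 tcp [558.   10.9  41.8] gap38.0 F [-0.8  0.1 -1.1] g50 j6 1.21 turn [-0.004 -0.002  0.001]
(559.0, 12.5, 14.0) shift mm [ 1.3  1.4 27.8]
```

View pics/e3.png

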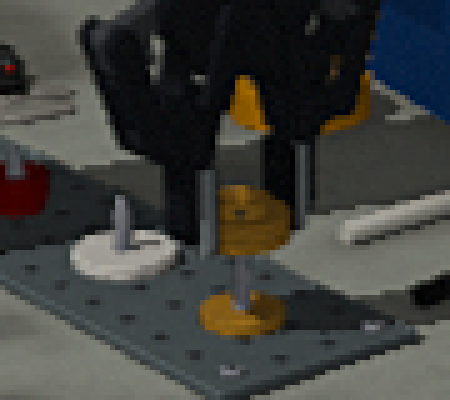

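The side crop shows the roller just above the brass pin: roller centre ≈(246,220), pin ≈(241,285). That is about 2 mm off, inside the bore's slack.

Call:
step_arm([
  [[1,-0.5,10],[-0.002,-0.002,0],30],
  [[1,-0.5,20],[-0.002,-0.002,0],30],
  [[1,-0.5,26],[-0.002,-0.002,0],30],
  [[1,-0.5,28],[-0.002,-0.002,0],30],
  [[1,-0.5,29],[-0.002,-0.002,0],30],
  [[1,-0.5,29],[-0.002,-0.002,0],30],
])

```text
clock: 11.38
tcp_pos: [0.5594, 0.0112, 0.015]
orientation: [0.001, 0.621, 0.784, 0.0]
wrist_force: [-0.3, -0.0, -1.3]
finger_gap: 0.038
grip_force: 50.4
```

```bash
python3 go.py 559,12.5,10
```

```text
t11.38 tcp [559.4  11.2  15. ] gap38.0 F [-0.3 -0.  -1.3] g50 j6 1.22 turn [0.002 0.002 0.   ]
(559.0, 12.5, 10.0) shift mm [ 1.3 -0.1  5. ]
```

Call:
step_arm([
  [[0.5,0,2],[0,0,0],30],
  [[0.5,0,3],[0,0,0],30],
  [[0.5,0,4],[0,0,0],30],
  [[0.5,0,4.5],[0,0,0],30],
  [[0.5,0,4.5],[0,0,0],30],
])

```text
clock: 11.8
tcp_pos: [0.5593, 0.0119, 0.0105]
orientation: [0.001, 0.62, 0.784, 0.0]
wrist_force: [-1.1, -1.1, -1.5]
finger_gap: 0.0381
grip_force: 50.4
```

```bash
python3 go.py 559,12.5,10
```

```text
t11.80 tcp [559.3  11.9  10.5] gap38.1 F [-1.1 -1.1 -1.5] g50 j6 1.22 turn [0.002 0.002 0.001]
(559.0, 12.5, 10.0) shift mm [ 0.7 -0.1  0.5]
```

Call:
step_arm([
  [[0,0,0.7],[0,0,0],30],
  [[0,0,1.4],[0,0,0],30],
  [[0,0,1.4],[0,0,0],30],
])

```text
clock: 12.05
tcp_pos: [0.5594, 0.0118, 0.0103]
orientation: [0.002, 0.62, 0.784, 0.0]
wrist_force: [-2.8, 0.1, 8.1]
finger_gap: 0.0383
grip_force: 51.1
```

```bash
python3 go.py 559,12.5,10
```

```text
t12.05 tcp [559.4  11.8  10.3] gap38.3 F [-2.8  0.1  8.1] g51 j6 1.22 turn [0.003 0.002 0.001]
(559.0, 12.5, 10.0) shift mm [ 0.7 -0.2  0.3]
```

Contact, at the expected height. Release and rise.

Call:
step_arm([
  [[0,0,0],[0,0,0],44],
  [[0,0,0],[0,0,0],55],
  [[0,0,0],[0,0,0],70],
  [[0,0,0],[0,0,0],70],
  [[0,0,-15],[0,0,0],70],
  [[0,0,-45],[0,0,0],70],
  [[0,0,-80],[0,0,0],70],
  [[0,0,-95],[0,0,0],70],
])

```text
clock: 12.72
tcp_pos: [0.5608, 0.0118, 0.1078]
orientation: [0.003, 0.621, 0.784, 0.001]
wrist_force: [1.0, -0.4, -0.1]
finger_gap: 0.07
grip_force: 0.0
```

```bash
python3 - <<'E'
from h import *
s=imaging.read_camera("side");cv2.imwrite("pics/e4.png",cv2.resize(s[195:275,230:360,::-1],None,fx=5,fy=5,interpolation=0))
E
python3 go.py 554.5,-323.5,105
```

```text
t12.77 tcp [562.3  11.7 109.8] gap70.2 F [ 0.6 -0.3  2. ] g0 j6 1.22 turn [0.01  0.005 0.001]
(554.5, -323.5, 105.0) shift mm [-324.3  -84.8    5.5]
```

View pics/e4.png

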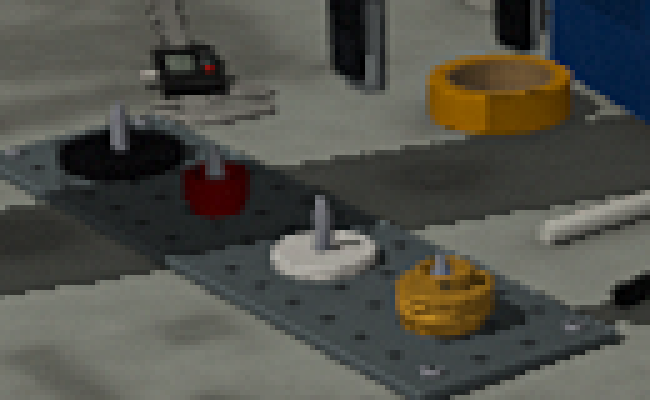

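The roller sits flat on the brass base at crop (445,295) with its pin showing; the collar has not moved. Now the pulley.

Call:
step_arm([
  [[-325,-83,5],[0,0,0],72],
  [[-325,-83,5],[0,0,0],72],
  [[-325,-83,5],[0,0,0],72],
  [[-325,-83,5],[0,0,0],72],
  [[-325,-83,5],[0,0,0],72],
  [[-325,-83,5],[0,0,0],72],
  [[-325,-83,5],[0,0,0],72],
  [[-325,-83,5],[0,0,0],72],
])

```text
clock: 13.43
tcp_pos: [0.5525, -0.3233, 0.099]
orientation: [0.001, 0.621, 0.784, 0.0]
wrist_force: [2.3, 0.0, 0.9]
finger_gap: 0.0722
grip_force: 0.0
```

Call:
step_arm([
  [[0,0,0],[0,0,0],72],
  [[0,0,0],[0,0,0],72],
])

```text
clock: 13.6
tcp_pos: [0.5524, -0.3238, 0.0985]
orientation: [0.001, 0.622, 0.783, 0.0]
wrist_force: [-0.7, 1.4, -0.6]
finger_gap: 0.072
grip_force: 0.0
```

```bash
python3 go.py 554.5,-323.5,24
```

```text
t13.60 tcp [ 552.4 -323.8   98.5] gap72.0 F [-0.7  1.4 -0.6] g0 j6 0.69 turn [ 0.002  0.001 -0.003]
(554.5, -323.5, 24.0) shift mm [-0.1  2.  74.5]
```

Call:
step_arm([
  [[0,2,35],[0,0,0],72],
  [[0,2,60],[0,0,0],72],
  [[0,2,72],[0,0,0],72],
  [[0,2,75],[0,0,0],72],
  [[0,2,75],[0,0,0],72],
  [[0,2,75],[0,0,0],72],
])

```text
clock: 14.1
tcp_pos: [0.556, -0.3206, 0.0257]
orientation: [0.002, 0.62, 0.785, 0.0]
wrist_force: [1.0, -0.4, -0.0]
finger_gap: 0.0721
grip_force: 0.0
```

```bash
python3 go.py 554.5,-323.5,22.5
```

```text
t14.10 tcp [ 556.  -320.6   25.7] gap72.1 F [ 1.  -0.4 -0. ] g0 j6 0.69 turn [0.003 0.003 0.002]
(554.5, -323.5, 22.5) shift mm [-2.5 -2.1  3.2]
```

Call:
step_arm([
  [[-1.5,-1,2.5],[0,0,0],70],
  [[-1.5,-1,2.5],[0,0,0],40],
  [[-1.5,-1,2.5],[0,0,0],40],
  [[-1.5,-1,2.5],[0,0,0],40],
  [[-1.5,-1,2.5],[0,0,0],40],
  [[-1.5,-1,2.5],[0,0,0],40],
  [[-1.5,-1,2.5],[0,0,0],40],
])

```text
clock: 14.68
tcp_pos: [0.5552, -0.3232, 0.0236]
orientation: [0.002, 0.621, 0.784, 0.0]
wrist_force: [-1.4, 0.1, 7.3]
finger_gap: 0.0477
grip_force: 51.5
```

```bash
python3 go.py 554.5,-323.5,22.5
```

```text
t14.68 tcp [ 555.2 -323.2   23.6] gap47.7 F [-1.4  0.1  7.3] g51 j6 0.69 turn [0.003 0.004 0.001]
(554.5, -323.5, 22.5) shift mm [-0.1 -0.8  1.1]
```

Call:
step_arm([
  [[0,0,-5],[0,0,0],40],
  [[0,0,-15],[0,0,0],40],
  [[0,0,-45],[0,0,0],40],
  [[0,0,-75],[0,0,0],40],
  [[0,0,-75],[0,0,0],40],
])

```text
clock: 15.1
tcp_pos: [0.5575, -0.3248, 0.1042]
orientation: [0.006, 0.62, 0.784, 0.0]
wrist_force: [1.7, -0.1, 1.0]
finger_gap: 0.0476
grip_force: 51.6
```

```bash
python3 go.py 539.5,95.5,85
```

```text
t15.10 tcp [ 557.5 -324.8  104.2] gap47.6 F [ 1.7 -0.1  1. ] g52 j6 0.69 turn [0.008 0.01  0.001]
(539.5, 95.5, 85.0) shift mm [413.3  79.   15.9]
```

Call:
step_arm([
  [[413,79,10],[0,0,0],40],
  [[413,79,10],[0,0,0],40],
  [[413,79,10],[0,0,0],40],
  [[413,79,10],[0,0,0],40],
  [[413,79,10],[0,0,0],40],
  [[413,79,10],[0,0,0],40],
  [[413,79,10],[0,0,0],40],
  [[413,79,10],[0,0,0],40],
])

```text
clock: 15.77
tcp_pos: [0.5398, 0.0123, 0.0892]
orientation: [0.002, 0.621, 0.784, 0.0]
wrist_force: [0.5, 0.2, 0.5]
finger_gap: 0.0474
grip_force: 51.6
```

```bash
python3 go.py 539.5,95.5,75
```

```text
t15.77 tcp [539.8  12.3  89.2] gap47.4 F [0.5 0.2 0.5] g52 j6 1.21 turn [0.003 0.002 0.   ]
(539.5, 95.5, 75.0) shift mm [81.1 18.8 14.1]
```

Call:
step_arm([
  [[81,19,14],[0,0,0],40],
  [[81,19,14],[0,0,0],40],
  [[81,19,14],[0,0,0],40],
  [[81,19,14],[0,0,0],40],
  [[81,19,14],[0,0,0],40],
])

```text
clock: 16.18
tcp_pos: [0.5401, 0.0936, 0.0748]
orientation: [0.002, 0.62, 0.785, 0.0]
wrist_force: [0.6, -0.6, 0.0]
finger_gap: 0.0475
grip_force: 51.6
```

```bash
python3 go.py 539.5,95.5,38
python3 - <<'E'
from h import *
s=imaging.read_camera("side");m=mask(s,"white",(270,205,50,60));print(cv2.boundingRect(m),m.sum());cv2.imwrite("pics/f0.png",s[:,:,::-1])
p=np.array(telemetry.get_state()["tcp_pos"])
d=np.array([.917,-.398,0])
for z in(.0024,.0184): print(proj("side",p+[0,0,z]+.025*d),proj("side",p+[0,0,z]-.025*d))
E
```

```text
t16.18 tcp [540.1  93.6  74.8] gap47.5 F [ 0.6 -0.6  0. ] g52 j6 1.36 turn [0.002 0.002 0.002]
(539.5, 95.5, 38.0) shift mm [ 2.  -0.2 36.8]
(285, 245, 12, 5) 20
[306.4055 215.1713] [282.69   215.7502]
[306.1783 207.9272] [282.3478 208.5117]
```

Call:
step_arm([
  [[2,0,20],[0.002,0.002,0],40],
  [[2,0,35],[0.002,0.002,0],40],
  [[2,0,42],[0.002,0.002,0],40],
  [[2,0,42],[0.002,0.002,0],40],
  [[2,0,42],[0.002,0.002,0],40],
])

```text
clock: 16.65
tcp_pos: [0.5397, 0.0942, 0.0326]
orientation: [-0.0, 0.621, 0.784, -0.0]
wrist_force: [-0.1, 0.0, -0.1]
finger_gap: 0.0476
grip_force: 51.6
```

```bash
python3 go.py 539.5,95.5,9.6
```

```text
t16.65 tcp [539.7  94.2  32.6] gap47.6 F [-0.1  0.  -0.1] g52 j6 1.37 turn [-0.    -0.    -0.001]
(539.5, 95.5, 9.6) shift mm [ 1.3  0.1 23. ]
```

Call:
step_arm([
  [[1,0,8],[0,0,0],40],
  [[1,0,15],[0,0,0],40],
  [[1,0,19],[0,0,0],40],
  [[1,0,20.5],[0,0,0],40],
  [[1,0,21.5],[0,0,0],40],
  [[1,0,21.5],[0,0,0],40],
])

```text
clock: 17.15
tcp_pos: [0.5393, 0.0966, 0.0108]
orientation: [-0.0, 0.62, 0.784, -0.0]
wrist_force: [0.0, 0.8, -0.1]
finger_gap: 0.0477
grip_force: 51.6
```

```bash
python3 go.py 539.5,95.5,9.6
```

```text
t17.15 tcp [539.3  96.6  10.8] gap47.7 F [ 0.   0.8 -0.1] g52 j6 1.37 turn [-0.    -0.     0.001]
(539.5, 95.5, 9.6) shift mm [-1.1 -0.   1.2]
```

Call:
step_arm([
  [[-0.5,0,1],[0,0,0],40],
  [[-0.5,0,1.8],[0,0,0],40],
  [[-0.5,0,1.8],[0,0,0],40],
])

```text
clock: 17.4
tcp_pos: [0.5398, 0.096, 0.0096]
orientation: [0.0, 0.62, 0.784, 0.0]
wrist_force: [0.1, -0.7, 2.1]
finger_gap: 0.0474
grip_force: 51.8
```

```bash
python3 go.py 539.5,95.5,9.6
```

```text
t17.40 tcp [539.8  96.    9.6] gap47.4 F [ 0.1 -0.7  2.1] g52 j6 1.37 turn [0.001 0.    0.001]
(539.5, 95.5, 9.6) shift mm [-0.4 -0.4  0. ]
```

Call:
step_arm([
  [[0,0,0.6],[0,0,0],40],
  [[0,0,0.6],[0,0,0],40],
  [[0,0,0.6],[0,0,0],40],
])

```text
clock: 17.65
tcp_pos: [0.5399, 0.096, 0.0096]
orientation: [0.0, 0.62, 0.784, 0.0]
wrist_force: [-1.7, -0.3, 6.3]
finger_gap: 0.0475
grip_force: 52.3
```

```bash
python3 go.py 539.5,95.5,9.6
```

```text
t17.65 tcp [539.9  96.    9.6] gap47.5 F [-1.7 -0.3  6.3] g52 j6 1.37 turn [0.001 0.    0.001]
(539.5, 95.5, 9.6) shift mm [-0.4 -0.5 -0. ]
```

Seated (contact at the expected height). Release, rise, and go for the gear.

Call:
step_arm([
  [[0,0,0],[0,0,0],54],
  [[0,0,0],[0,0,0],65],
  [[0,0,0],[0,0,0],75],
  [[0,0,0],[0,0,0],75],
  [[0,0,-15],[0,0,0],80],
  [[0,0,-45],[0,0,0],84],
  [[0,0,-80],[0,0,0],84],
  [[0,0,-95],[0,0,0],84],
])

```text
clock: 18.32
tcp_pos: [0.5412, 0.096, 0.1073]
orientation: [0.002, 0.62, 0.784, 0.001]
wrist_force: [0.8, 0.8, -0.8]
finger_gap: 0.0838
grip_force: 0.0
```

```bash
python3 - <<'E'
from h import *
s=imaging.read_camera("side");cv2.imwrite("pics/f1.png",s[:,:,::-1])
for n,b in(("pulley",(275,205,45,60)),):
    m=mask(s,"white",b);print(n,cv2.boundingRect(m),m.sum())
p=np.array([.5395,.0955,0]);d=np.array([.917,-.398,0])
for z in(.012,.028): print(proj("side",p+[0,0,z]+.025*d),proj("side",p+[0,0,z]-.025*d))
E
python3 go.py 554.5,-323.5,100
```

```text
pulley (284, 235, 7, 7) 15
[306.4557 243.6961] [283.2374 244.2522]
[306.2335 236.7402] [282.9051 237.3016]
t18.37 tcp [542.7  96.1 109.2] gap84.0 F [1.7 0.1 1.5] g0 j6 1.37 turn [0.008 0.002 0.001]
(554.5, -323.5, 100.0) shift mm [-411.1  -85.1    9.2]
```

Run:
```python
import cv2,numpy as np
s=cv2.imread("pics/f1.png");h=cv2.cvtColor(s,cv2.COLOR_BGR2HSV);m=((h[...,1]<30)&(h[...,2]>125)).astype(np.uint8)
for r in range(222,258,2): print(r,"".join(".#"[v] for v in m[r,272:318]))
```

```text
222 .............................#####............
224 .....##........#######........................
226 ..............................................
228 ..............................................
230 ..............................................
232 ..............................................
234 ..................#..#...#.###................
236 ............######......##....####............
238 ...........#############....######.......#....
240 ............###################.........###...
242 ............####...#.....##....#............##
244 ............##.#####...##.....................
246 ............####.#.######.....................
248 ..............##.#########....................
250 ....................###.......................
252 ..............................................
254 ..............................................
256 ..............................................
```

Call:
step_arm([
  [[-411,-84,9],[0,0,0],84],
  [[-411,-84,9],[0,0,0],84],
  [[-411,-84,9],[0,0,0],84],
  [[-411,-84,9],[0,0,0],84],
  [[-411,-84,9],[0,0,0],84],
  [[-411,-84,9],[0,0,0],84],
  [[-411,-84,9],[0,0,0],84],
  [[-411,-84,9],[0,0,0],84],
])

```text
clock: 19.03
tcp_pos: [0.5491, -0.239, 0.0958]
orientation: [-0.0, 0.621, 0.784, 0.0]
wrist_force: [1.7, -1.0, -0.1]
finger_gap: 0.0839
grip_force: 0.0
```

```bash
python3 go.py 554.5,-323.5,95
```

```text
t19.03 tcp [ 549.1 -239.    95.8] gap83.9 F [ 1.7 -1.  -0.1] g0 j6 0.79 turn [-0.    -0.001  0.001]
(554.5, -323.5, 95.0) shift mm [-83.4 -14.2   0.7]
```

Call:
step_arm([
  [[-83,-14,0],[0,0,0],84],
  [[-83,-14,0],[0,0,0],84],
  [[-83,-14,0],[0,0,0],84],
  [[-83,-14,0],[0,0,0],84],
  [[-83,-14,0],[0,0,0],84],
])

```text
clock: 19.45
tcp_pos: [0.5544, -0.3208, 0.0954]
orientation: [-0.001, 0.621, 0.784, 0.0]
wrist_force: [-0.3, 0.4, -0.5]
finger_gap: 0.084
grip_force: 0.0
```

```bash
python3 - <<'E'
from h import *
s=imaging.read_camera("side");cv2.imwrite("pics/f2.png",s[:,:,::-1])
m=mask(s,"black",(380,300,52,58));print(cv2.boundingRect(m),m.sum())
d=np.array([.917,-.398,0]);p=np.array([.5545,-.3235,.015]);print(proj("side",p+.0325*d),proj("side",p-.0325*d))
E
python3 go.py 554.5,-323.5,4
```

```text
(385, 319, 47, 31) 1123
[428.038  330.2185] [385.0461 331.1866]
t19.50 tcp [ 554.5 -319.9   95.6] gap84.2 F [ 0.4  0.3 -0.1] g0 j6 0.69 turn [-0.001 -0.002  0.001]
(554.5, -323.5, 4.0) shift mm [-3.7 -0.8 91.6]
```

Call:
step_arm([
  [[-3,-0.5,35],[0,0,0],84],
  [[-3,-0.5,70],[0,0,0],84],
  [[-3,-0.5,85],[0,0,0],84],
  [[-3,-0.5,91],[0,0,0],84],
  [[-3,-0.5,91],[0,0,0],84],
  [[-3,-0.5,91],[0,0,0],84],
])

```text
clock: 20.0
tcp_pos: [0.556, -0.3233, 0.0063]
orientation: [0.0, 0.62, 0.785, 0.0]
wrist_force: [0.5, -0.5, 0.5]
finger_gap: 0.084
grip_force: 0.0
```

```bash
python3 go.py 554.5,-323.5,2.5
```

```text
t20.00 tcp [ 556.  -323.3    6.3] gap84.0 F [ 0.5 -0.5  0.5] g0 j6 0.69 turn [0.001 0.    0.002]
(554.5, -323.5, 2.5) shift mm [ 0.1 -1.5  3.8]
```

Call:
step_arm([
  [[0,-0.7,3],[0,0,0],84],
  [[0,-0.7,3],[0,0,0],55],
  [[0,-0.7,3],[0,0,0],55],
  [[0,-0.7,3],[0,0,0],55],
  [[0,-0.7,3],[0,0,0],55],
  [[0,-0.7,3],[0,0,0],55],
  [[0,-0.7,3],[0,0,0],55],
], grip_force=70)

```text
clock: 20.58
tcp_pos: [0.5558, -0.3251, 0.0043]
orientation: [0.002, 0.621, 0.784, 0.0]
wrist_force: [0.5, 0.2, 5.8]
finger_gap: 0.0613
grip_force: 76.4
```

```bash
python3 go.py 554.5,-323.5,2.5
```

```text
t20.58 tcp [ 555.8 -325.1    4.3] gap61.3 F [0.5 0.2 5.8] g76 j6 0.68 turn [0.002 0.002 0.001]
(554.5, -323.5, 2.5) shift mm [ 1.8 -0.9  1.8]
```

Call:
step_arm([
  [[0,0,-5],[0,0,0],55],
  [[0,0,-15],[0,0,0],55],
  [[0,0,-40],[0,0,0],55],
  [[0,0,-70],[0,0,0],55],
  [[0,0,-90],[0,0,0],55],
  [[0,0,-90],[0,0,0],55],
])

```text
clock: 21.08
tcp_pos: [0.5572, -0.3264, 0.0984]
orientation: [0.004, 0.621, 0.784, 0.0]
wrist_force: [0.5, 0.0, 0.2]
finger_gap: 0.0613
grip_force: 76.4
```

```bash
python3 - <<'E'
from h import *
s=imaging.read_camera("side");cv2.imwrite("pics/f3.png",cv2.resize(s[210:350,360:460,::-1],None,fx=4,fy=4,interpolation=0))
E
python3 go.py 500,260.5,90
```

```text
t21.13 tcp [ 556.4 -325.7   95.9] gap61.3 F [ 0.6 -0.1 -2. ] g76 j6 0.68 turn [0.004 0.005 0.001]
(500.0, 260.5, 90.0) shift mm [583.5  79.9   3.5]
```

View pics/f3.png

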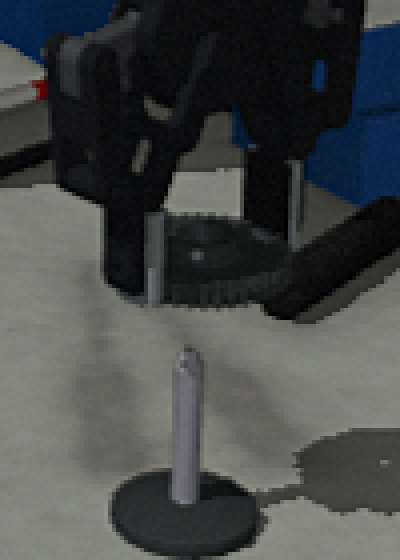

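The gear is held level at crop (215,265), clear of the bare spindle tip at (188,350). Moving to the black peg.

Call:
step_arm([
  [[583,80,0],[0,0,0],55],
  [[583,80,0],[0,0,0],55],
  [[583,80,0],[0,0,0],55],
  [[583,80,0],[0,0,0],55],
  [[583,80,0],[0,0,0],55],
  [[583,80,0],[0,0,0],55],
  [[583,80,0],[0,0,0],55],
  [[583,80,0],[0,0,0],55],
])

```text
clock: 21.8
tcp_pos: [0.521, 0.0094, 0.0912]
orientation: [-0.001, 0.621, 0.784, -0.001]
wrist_force: [0.5, 0.3, -2.1]
finger_gap: 0.0611
grip_force: 76.4
```

```bash
python3 go.py 500,260.5,85
```

```text
t21.80 tcp [521.    9.4  91.2] gap61.1 F [ 0.5  0.3 -2.1] g76 j6 1.20 turn [-0.002 -0.001  0.   ]
(500.0, 260.5, 85.0) shift mm [249.2  37.2   6.4]
```

Call:
step_arm([
  [[249,37,6],[0,0,0],55],
  [[249,37,6],[0,0,0],55],
  [[249,37,6],[0,0,0],55],
  [[249,37,6],[0,0,0],55],
  [[249,37,6],[0,0,0],55],
  [[249,37,6],[0,0,0],55],
  [[249,37,6],[0,0,0],55],
  [[249,37,6],[0,0,0],55],
])

```text
clock: 22.47
tcp_pos: [0.4998, 0.2604, 0.085]
orientation: [-0.001, 0.619, 0.786, -0.001]
wrist_force: [-0.7, -0.1, -2.0]
finger_gap: 0.0613
grip_force: 76.4
```

```bash
python3 go.py 500,260.5,38
```

```text
t22.47 tcp [499.8 260.4  85. ] gap61.3 F [-0.7 -0.1 -2. ] g76 j6 1.67 turn [-0.002  0.     0.006]
(500.0, 260.5, 38.0) shift mm [ 0.1  0.3 47. ]
```

Call:
step_arm([
  [[0,0,20],[0,0,0],55],
  [[0,0,38],[0,0,0],55],
  [[0,0,47],[0,0,0],55],
  [[0,0,47],[0,0,0],55],
  [[0,0,47],[0,0,0],55],
])

```text
clock: 22.88
tcp_pos: [0.501, 0.257, 0.0388]
orientation: [-0.001, 0.621, 0.784, -0.001]
wrist_force: [0.8, 0.3, -1.7]
finger_gap: 0.0612
grip_force: 76.4
```

```bash
python3 go.py 500,260.5,6.3
```

```text
t22.88 tcp [501.  257.   38.8] gap61.2 F [ 0.8  0.3 -1.7] g76 j6 1.67 turn [-0.002  0.    -0.001]
(500.0, 260.5, 6.3) shift mm [ 3.7 -0.1 32.5]
```

Call:
step_arm([
  [[3,0,3],[0,0,0],55],
  [[3,0,12],[0,0,0],55],
  [[3,0,22],[0,0,0],55],
  [[3,0,27],[0,0,0],55],
  [[3,0,29.5],[0,0,0],55],
  [[3,0,30.5],[0,0,0],55],
  [[3,0,30.5],[0,0,0],55],
])

```text
clock: 23.47
tcp_pos: [0.5006, 0.2612, 0.0086]
orientation: [-0.0, 0.62, 0.784, -0.0]
wrist_force: [-0.7, 0.2, -2.0]
finger_gap: 0.0612
grip_force: 76.4
```

```bash
python3 go.py 500,260.5,6.3
```

```text
t23.47 tcp [500.6 261.2   8.6] gap61.2 F [-0.7  0.2 -2. ] g76 j6 1.68 turn [-0.001  0.     0.001]
(500.0, 260.5, 6.3) shift mm [-0.5 -0.8  2.3]
```

Call:
step_arm([
  [[0,0,1],[0,0,0],55],
  [[0,0,2],[0,0,0],55],
  [[0,0,2.8],[0,0,0],55],
  [[0,0,2.8],[0,0,0],55],
])

```text
clock: 23.8
tcp_pos: [0.5012, 0.2614, 0.0065]
orientation: [0.0, 0.62, 0.784, 0.0]
wrist_force: [-0.1, -0.0, -0.1]
finger_gap: 0.0612
grip_force: 76.5
```

```bash
python3 go.py 500,260.5,6.3
```

```text
t23.80 tcp [501.2 261.4   6.5] gap61.2 F [-0.1 -0.  -0.1] g76 j6 1.68 turn [ 0.001 -0.     0.001]
(500.0, 260.5, 6.3) shift mm [-0.6 -1.3  0.2]
```

Call:
step_arm([
  [[0,-0.5,0.8],[0,0,0],55],
  [[0,-0.5,0.8],[0,0,0],55],
  [[0,-0.5,0.8],[0,0,0],55],
])

```text
clock: 24.05
tcp_pos: [0.5012, 0.2614, 0.0064]
orientation: [0.001, 0.621, 0.784, 0.001]
wrist_force: [-0.9, 0.3, 4.9]
finger_gap: 0.0611
grip_force: 77.1
```

```bash
python3 go.py 500,260.5,6.3
```

```text
t24.05 tcp [501.2 261.4   6.4] gap61.1 F [-0.9  0.3  4.9] g77 j6 1.68 turn [ 0.002 -0.     0.001]
(500.0, 260.5, 6.3) shift mm [-0.6 -1.3  0.1]
```

Call:
step_arm([
  [[0,0,0],[0,0,0],68],
  [[0,0,0],[0,0,0],76],
  [[0,0,0],[0,0,0],84],
  [[0,0,0],[0,0,0],84],
  [[0,0,-15],[0,0,0],84],
  [[0,0,-45],[0,0,0],84],
  [[0,0,-85],[0,0,0],84],
  [[0,0,-125],[0,0,0],84],
])

```text
clock: 24.72
tcp_pos: [0.4991, 0.2607, 0.1306]
orientation: [-0.001, 0.621, 0.784, -0.001]
wrist_force: [1.4, 0.1, -0.3]
finger_gap: 0.0837
grip_force: 0.0
```

Call:
step_arm([
  [[150,-200,-40],[0,0,0],84],
  [[150,-200,-40],[0,0,0],84],
  [[150,-200,-40],[0,0,0],84],
  [[150,-200,-40],[0,0,0],84],
  [[150,-200,-40],[0,0,0],84],
  [[150,-200,-40],[0,0,0],84],
  [[150,-200,-40],[0,0,0],84],
  [[150,-200,-40],[0,0,0],84],
])

```text
clock: 25.38
tcp_pos: [0.2692, 0.362, 0.1709]
orientation: [0.0, 0.619, 0.786, 0.001]
wrist_force: [-0.9, 0.4, -0.5]
finger_gap: 0.0841
grip_force: 0.0
```

```bash
python3 - <<'E'
from h import *
s=imaging.read_camera("side");t=imaging.read_camera("top")
c=lambda im,x,y,w,h:cv2.resize(im[y:y+h,x:x+w,::-1],None,fx=5,fy=5,interpolation=0)
a=np.vstack([c(s,225,205,155,60),c(t,155,212,155,58)]);cv2.imwrite("pics/g.png",a)
t0=cv2.imread("pics/top0.png")[:,:,::-1]
for b in((366,302,32,30),(408,154,26,24)): x,y,w,h=b;print(np.abs(t[y:y+h,x:x+w].astype(int)-t0[y:y+h,x:x+w]).mean())
E
python3 go.py
```

```text
2.399652777777778
2.551282051282051
t25.48 tcp [271.6 361.3 170.4] gap84.4 F [-0.3  0.4  0. ] g0 j6 2.09 turn [ 0.001 -0.     0.002]
```

View pics/g.png

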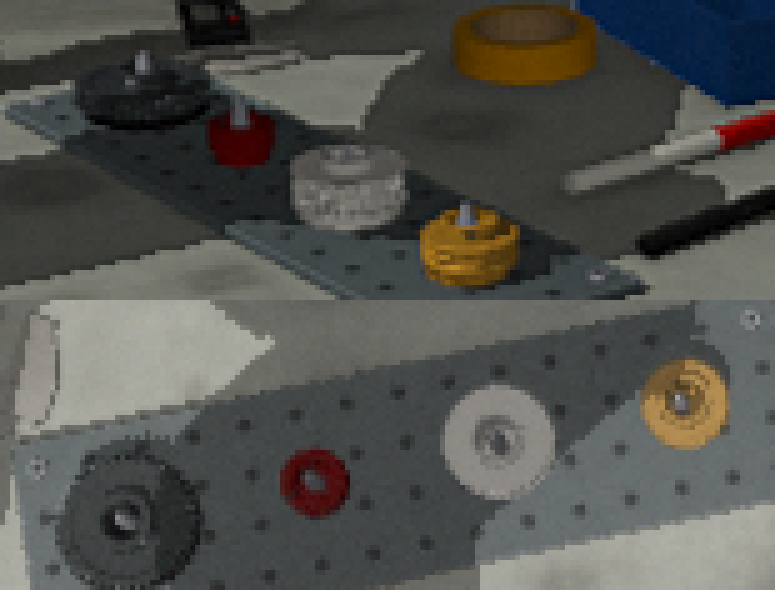

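All four parts lie flat with their pins in the bores: gear (130,515), collar (315,480), pulley (497,440) and roller (685,405) in the top crop. The spare wheel and the loupe have not moved.

```bash
python3 -c "
from workcell import env
print(env.hand_in())"
```

```text
the job is handed in; nothing more can be done
None
```

The stack is apart: collar, roller, pulley and gear each sit flat on their matching pegs with the pins through the bores, the spare wheel and loupe are untouched, and the job was handed in at about 25.5 s of the 106 s limit (no verdict returned).

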